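Take the long-shackle padlock off its hook and weigh it

TASK

On the surplus-sorting table, lift the padlock with the long shackle up and off its hook on the rack and stand it upright, on its base, near the middle of the bench scale's plate for weighing. Leave the other two things hanging on their hooks.

Things in the scene. Friction and masses are not known exactly. Their poses are not given: they have to be found in the camera images.
- tall_padlock (a point): Padlock with the LONG shackle, on any one of 3 hooks of a low rack. Brass body 60 (y) x 30 (x) x 56 high, 128 mm overall, 0.45 kg. Point: its centre, 64 above its base, 8 above the body's top. +x runs along the hook to its free tip, away from the robot; z up. Shackle: 10 mm bar, two upright legs 46 over the outsides (y), straight up to 47 above the point; pinch them across y 35 above the point.
- short_padlock (a point): Padlock with the SHORT shackle on another hook, to be left there: same body, 96 mm high overall; point 48 above its base, axes as for the long one. Freeing the long one: lift it 25 to 45 mm (the tip turns up 20; past 52 its body strikes the hook), draw it 65 or more in its +x, raise it clear (base 210 above the table) before going sideways past the hooks.
- eye_bolt (a point): Steel eye bolt on the remaining hook, to be left there: ring 58 mm across, collar and threaded shank below, 123 high; point 40 below the hook's top. Hooks: 8 mm level rods 120 apart, tops 170 above the table (54 above the long padlock's point); upturned tips end 50 mm out in +x from what hangs, 190 up; the beam's face is 38 behind, its top 178 above the table.
- scale_plate (a point): Centre of the top face of the bench scale's square plate, 200 x 200 mm, aluminium on a grey plastic base, 55 mm above the table; rigid, does not sink. z is up, x and y along the plate's edges; the scale's low display lies on the -x side, below the plate's level.
Not all that is in view belongs to the job. What is shaped like the part that bears tall_padlock but blue, green or orange is not meant.

How it is judged:
On the way:
1. the long-shackle padlock is lifted up and off its hook (raised over 8 mm while over 50 mm from where it hung) (height (world z) of tall_padlock above 0.124 m and distance of tall_padlock from where it was at the start of the episode above 0.05 m), for 0.05 s.
At the end, for the whole second after the job is handed in: The long-shackle padlock stands on its base on the scale's plate, upright within 10 degrees, its centre within 60 mm of the plate's centre (and 64 mm above the plate, within 8 mm), released and still; the short padlock and the eye bolt still hang, within 60 mm of where they were (horizontal distance between tall_padlock and scale_plate below 0.06 m and z of tall_padlock in the frame of scale_plate between 0.056 and 0.072 m and angle between tall_padlock's own z axis and vertical below 0.18 rad and distance of each of short_padlock, eye_bolt from where it was at the start of the episode below 0.06 m); the robot touches nothing.
It fails at once if the short padlock is knocked off or carried from its hook (over 60 mm) (distance of short_padlock from where it was at the start of the episode above 0.06 m).
It fails at once if the eye bolt is knocked off or carried from its hook (over 60 mm) (distance of eye_bolt from where it was at the start of the episode above 0.06 m).
It also fails if it takes over 48 s, if anything falls off the work surface, if the arm or the gripper's body presses on something with over 40 N, if the wrist force passes 120 N, or if a joint passes its speed limit or range.

ROBOT

A 6-joint arm with a two-finger parallel gripper is mounted at the origin on the work surface. World frame = base frame: x ahead of the robot, y to its left, z up, the work surface at z = 0. Lengths are in m, angles in rad, forces in N, time in s.
With the tool pointing down it reaches from about 0.25 to 0.775 m from the base axis. Payload 4 kg.
Tool frame: the origin (TCP) lies midway between the tips of the shut fingers; the grasp point (between the pads) lies 19 mm behind it; z points along the fingers, x is the direction in which the jaws open and shut, and the axes are right-handed (so a half turn about z gives the same grasp; the last joint's range is limited). The gripper opens to 94 mm and grips with 3 to 60 N. Pads are 16 mm wide; open, the fingers measure 119 mm over their backs; the gripper's body (75 mm by 177 mm) begins 78 mm behind the grasp point.
Start: joints at [1.077, 0.087, 1.371, -0, 1.684, -0.103], TCP at [0.21, 0.509, 0.206] pointing down, gripper open.
Joint ranges: [-3.1, 3.1], [-0.76, 2.03], [0.27, 2.55], [-1.08, 4.22], [0.17, 2.65], [-2.57, 2.57]. Speed limits (rad/s): [2.79, 2.79, 3.14, 3.14, 3.14, 3.14].

INTERFACE

Orientations are given as [roll, pitch, yaw] about the fixed x, y, z axes, in that order (R = Rz(yaw) Ry(pitch) Rx(roll)).
In Python, from bench import robot, eyes, close_job gives the robot as it stands.
- The arm moves only by the shell command python3 -m jog 'ROWS'. ROWS is JSON, a list of rows, each a list of 3 entries, a list of its own where there are three numbers: the turn, a rotation vector about the tool's x, y, z in degrees, then the shift along the tool's x, y, z in mm, then the closure, from -1 (fully open) to 1 (shut). In form: [[[wx, wy, wz], [x, y, z], claw], ...]. A call has 1 to 5 rows; each row is the pose to reach, as a shift and turn from the pose commanded when the call began, along the tool's axes at that moment; what a row does not reach only later rows make up. A row lasts 1/10 s, in which the tool goes at most 50 mm and 8.59 degrees, less where a joint would pass 70% of its speed; a pose out of reach is approached as far as the arm can. A call with a gripper value outside its range is refused whole. The fingers move at their own pace and stop on an object; the grip force is fixed at half the most. Time passes only in rows, so rows that repeat a pose let the fingers close. It gives the time, the measured TCP pose, the force and the opening at its end, in the units of the state.
- robot.get_obs(): the state, without advancing time (a new reading comes with each control period).
- eyes.snapshot(name): name is "side" or "top"; returns (picture, depth): 384x512x3 uint8, red, green, blue; 384x512 float32, m along the optical axis (not along the pixel's ray), 0 where there is no reading.
- eyes.camera_params(name): a dict with "mtx" (3x3 intrinsics, pixels), "world_to_cam" (4x4, takes a point from world to camera coordinates). Camera axes: x right, y up, looking along -z (the intrinsics and any distortion apply to the point x, -y, -z); pixel columns grow to the right and rows downward; lengths in m; the calibration is good to about 2 mm. A picture is of the moment at which its call begins. camera_params takes no time and is no camera call.
- close_job(): hands the job in, once; it reports no verdict.
The state is a dict: "time": time; "joint_positions": joint angles; "qvel": joint speeds; "joint_torque": joint torques, N m; "tool_pos": TCP position; "ee_rot": TCP orientation; "wrist_force": force on the tool from outside, world axes, zero at the start; "wrist_torque": the same for the moment, N m; "width": finger opening in m.
Only numpy, scipy, OpenCV 4.12 (cv2) and the standard library are available. Lean on these libraries where they do the work, as an engineer would, in place of code of your own. Each camera call takes 0.05 s, during which the arm holds its last target. There are 200 camera calls.

## Working session

There is one attempt and no reset: what is moved stays moved. The work goes in short steps, Python scripts to look and compute and a shell command to move; the robot and the scene stay as the last step left them, time stands still between calls to the robot, and variables do not carry over. Pictures are saved under pics/ and viewed, about 8 in all and at most 12, crops included, and the job is handed in when it is done.

```bash
mkdir -p pics; cat > h.py <<'E'
import numpy as np, cv2
from bench import robot, eyes
def snap(n,tag):
    p,d=eyes.snapshot(n); cv2.imwrite(f'pics/{tag}.png',p[:,:,::-1]); np.save(f'pics/{tag}.npy',d); return p,d
def world(n,u,v,d):
    c=eyes.camera_params(n); K=np.array(c['mtx']); T=np.linalg.inv(np.array(c['world_to_cam']))
    r=np.linalg.inv(K)@np.array([u,v,1.]); p=np.array([r[0],-r[1],-1])*d
    return (T@np.append(p,1))[:3]
def proj(n,P):
    c=eyes.camera_params(n); q=np.array(c['world_to_cam'])@np.append(P,1)
    k=np.array(c['mtx'])@np.array([q[0],-q[1],-q[2]]); return k[:2]/k[2]
E
python3 - <<'E'
from h import *
for n in('side','top'):
    snap(n,n+'0'); c=eyes.camera_params(n); print(c)
print(robot.get_obs())
a=cv2.imread('pics/side0.png');b=cv2.imread('pics/top0.png')
cv2.imwrite('pics/both.png',cv2.resize(np.vstack([a,b]),None,fx=.78,fy=.78))
E
```

```text
{'mtx': array([[357.74230125,   0.        , 252.7644367 ],
       [  0.        , 357.74230125, 188.53975665],
       [  0.        ,   0.        ,   1.        ]]), 'world_to_cam': array([[ 0.68950627, -0.72427713, -0.00193454, -0.31629605],
       [ 0.5460465 ,  0.51807361,  0.65835626, -0.3194567 ],
       [-0.47583014, -0.45499712,  0.75270399, -0.64203302],
       [ 0.        ,  0.        ,  0.        ,  1.        ]])}
{'mtx': array([[467.96546319,   0.        , 248.13707662],
       [  0.        , 467.96546319, 189.07756696],
       [  0.        ,   0.        ,   1.        ]]), 'world_to_cam': array([[-0.0151656 , -0.99934062,  0.03298985, -0.01000941],
       [ 0.98580779, -0.00942705,  0.16761304, -0.468287  ],
       [-0.16719152,  0.0350636 ,  0.98530074, -1.09758486],
       [ 0.        ,  0.        ,  0.        ,  1.        ]])}
{'time': 0.1, 'joint_positions': array([ 1.07689070e+00,  8.78754627e-02,  1.37208234e+00, -1.41889966e-05,
        1.68362651e+00, -1.03110947e-01]), 'qvel': array([ 0.00055297,  0.00068627, -0.0030793 , -0.00015921, -0.00152401,
       -0.0005091 ]), 'joint_torque': array([ 1.90543447e-03, -3.41249156e+01, -3.03303409e+01,  7.20120245e-02,
        3.03368771e-02, -1.04012631e-04]), 'tool_pos': array([0.20928437, 0.5080859 , 0.20443486]), 'ee_rot': array([-3.14140168e+00,  1.98252958e-03,  1.18000025e+00]), 'wrist_force': array([ 0.0194525 , -0.09276079,  0.40055771]), 'wrist_torque': array([-0.03435015,  0.02472167,  0.0099508 ]), 'width': 0.09351267576832838}
```

View pics/side0.png

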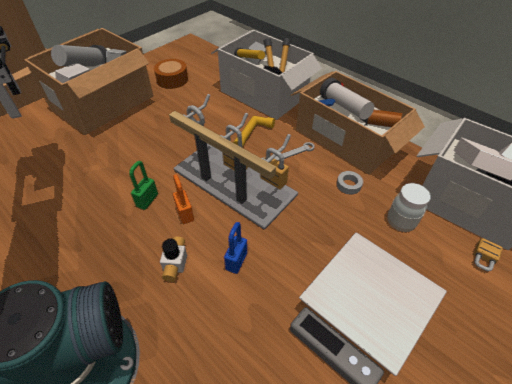

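View pics/top0.png

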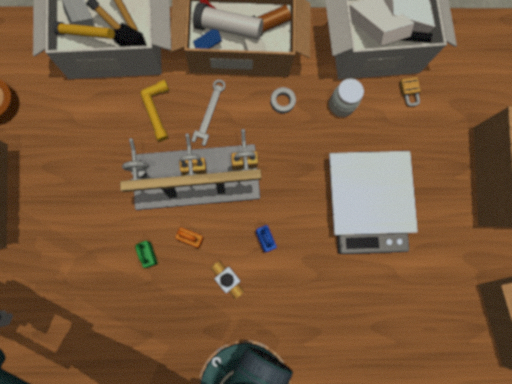

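The side view shows the rack at about (235,170), seen from the robot's side, and the scale at about (372,300). In the top view the hooks are at columns 135, 190 and 245, and the scale plate is at about (372,192). Brass bodies hang on the middle and right hooks, so I'll enlarge those.

```bash
python3 - <<'E'
import cv2,numpy as np
a=cv2.imread('pics/side0.png')[85:225,160:310];b=cv2.imread('pics/top0.png')[120:220,115:270]
a=cv2.resize(a,(600,560),interpolation=cv2.INTER_CUBIC);b=cv2.resize(b,(775,500),interpolation=cv2.INTER_CUBIC)
cv2.imwrite('pics/cs.png',a);cv2.imwrite('pics/ct.png',b)
from h import *
d=np.load('pics/top0.npy')
# height map of crop
H,W=d.shape
c=eyes.camera_params('top');K=c['mtx'];T=np.linalg.inv(c['world_to_cam'])
u,v=np.meshgrid(np.arange(W),np.arange(H))
P=np.stack([(u-K[0,2])/K[0,0]*d,-(v-K[1,2])/K[1,1]*d,-d],-1)@T[:3,:3].T+T[:3,3]
np.save('pics/P.npy',P)
pl=(P[...,2]>.045)&(P[...,2]<.065)&(u>325)&(u<420)&(v>145)&(v<240)
q=P[pl];print('plate',len(q),np.median(q,0),q.min(0),q.max(0),cv2.minAreaRect(q[:,:2].astype(np.float32)))
z=(P[...,2]*1000).astype(int)
for r in range(128,200,2): print(r,z[r,120:264:3])
E
```

```text
plate 6671 [ 0.45275802 -0.31589638  0.05491   ] [ 0.35456832 -0.41868863  0.04659386] [ 0.55580646 -0.21570922  0.06438234] ((0.4552485942840576, -0.31702739000320435), (0.20050367712974548, 0.20146973431110382), 0.855391263961792)
128 [ 0  0  0  2  1 -2  2 -1  0  0  0  0 24 26 22  0  0  1  0  1 -3  1  4 -4
 -1  0 -1  8  7  6  2  0 -2 -1  0  0  0  0  2  1  3 -4  2  3  2  1  1 -3]
130 [  0   0  -2  -2   0   0  -2   1   2  -4   2   0  22  29  27  20  -1   3
  -1   3   0   0   0   0  -2   0  -1   6   3   0   0  -1   0  -1  -2  -1
  -3  -3   0  -2   1 184   1  -1   2  -2  -2   2]
132 [ -2   0  -1   2   1   0  -2   4   0   0  -5   0  26  25  29  22   1   0
   1   3  -2   0   2   1  -2   9   6  10   8   0  -3   3   1   0   1   1
   1   1  -1   0   1 189   0  -2  -4   1   1   0]
134 [ -2  -1   2   1   0  -1   0  -2  -1   2   2  -1  25  28  30  27  -1  -2
   0  -1   0   3  -2   0   0   8  12   8   6   1  -1   0   4   0   0   2
   1   0  -3  -3   1 180   4  -4  -1  -2   0   0]
136 [ -2  -2   0   0   3  -1  -2  -2  -3   1   0   0  22  31  30  28  -2   0
  -1  -1  -4   0 186 188   4  10   9  1
[... 5681 characters left out ...]
 7  11  14  12  11   9  10  12  11  13  11   1]
192 [  1   1   0   0  -4  12  11   8  13  10   7  13  11   9   8 109 107 104
  73  10  15   8   9  10  14  10  13  13  11  12  10  14  13  43  44  28
  12   9  14  10  14   9  13  12  10   9  10   2]
194 [ 1  0 -1  0  0 12 12 10 10  9 12 12  8 13  8  6 77 78 72 11  8  8 11 12
 10 13  9  7 14  6  9 11 14 14 15  9 10 10 10 11 11 13 10 10 12 14  9 -3]
196 [ 2  3  0  0  1  9  8 16  9 12 11 12  7 14 11 15 48 48 43 10 13 13 13 12
 11 12 11 10  9 12 10 14 10 12 10 11  9 10 13 10 11 10  9 11 14 11 13  0]
198 [ 0  0  0  4 -1  9 10 11  9 12 13  9 11 11 11  7 11 16  8 10 12 11 15  9
 11  8 11 13 13 12 15 12  9 11  9 16 13 14 10 10 10 10 10 12 13 10  9  1]
```

View pics/cs.png

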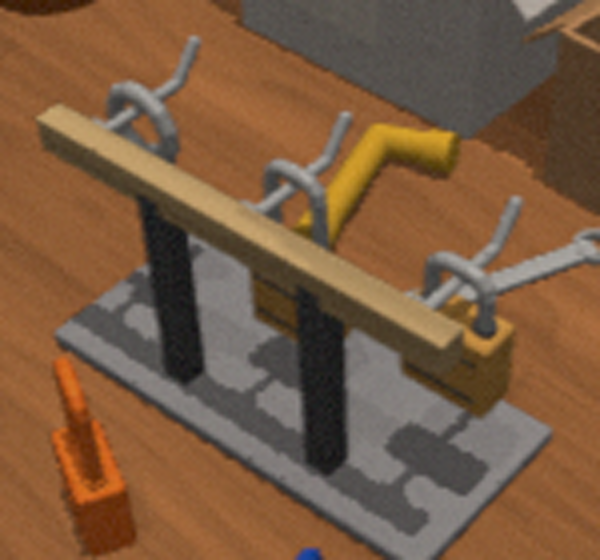

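View pics/ct.png

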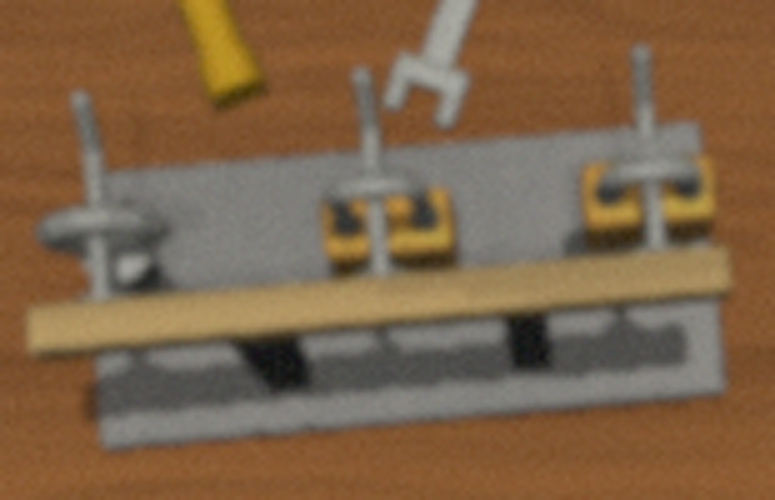

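The middle hook holds the long-shackle padlock: its body top is at z≈107, at crop (388,230). The right hook holds the short one (body top ≈139), and the eye bolt is on the left. Next I fit the pose and cross-check it with the side view.

```bash
python3 - <<'E'
from h import *
P=np.load('pics/P.npy');Z=P[...,2];v,u=np.mgrid[:384,:512]
def sel(u0,u1,v0,v1,z0,z1): return P[(u>=u0)&(u<=u1)&(v>=v0)&(v<=v1)&(Z>z0)&(Z<z1)]
bm=sel(120,262,170,192,.172,.184); q=bm[:,:2].astype(np.float32); r=cv2.minAreaRect(q); print('beam',r)
l=cv2.fitLine(q,cv2.DIST_L2,0,.01,.01).ravel(); yd=np.array([l[0],l[1]]); yd*=np.sign(yd[1]); xd=np.array([yd[1],-yd[0]]); yaw=np.arctan2(xd[1],xd[0]); print('yaw beam deg',np.degrees(yaw))
for n,b in dict(hookM=(183,193,134,172,.160,.192),hookR=(238,250,130,168,.162,.192),hookL=(130,140,140,178,.160,.192)).items():
    h=sel(*b); 
    # drop crown
    l=cv2.fitLine(h[:,:2].astype(np.float32),cv2.DIST_HUBER,0,.001,.001).ravel(); d=l[:2]*np.sign(l[0]); m=np.median(h[:,:2],0)
    print(n,len(h),'ang',np.degrees(np.arctan2(d[1],d[0])),l[2:], 'tip',(h[:,:2]@xd).max(), 'lat',np.median(h[:,:2]@yd))
def fr(n,h):
    a=h[:,:2]@xd;b=h[:,:2]@yd
    pa,pb=np.percentile(a,[2,50,98]),np.percentile(b,[2,50,98])
    c=np.median(a)*xd+(pb[0]+pb[2])/2*yd
    print(n,len(h),'x',pa,'y',pb,'z',np.median(h[:,2]),'c',c)
    return c
c=fr('crownM',sel(178,203,154,163,.172,.186))
cb=fr('bodyM',sel(178,207,156,172,.102,.112))
fr('crownR',sel(234,257,150,158,.170,.186)); fr('bodyR',sel(232,260,154,168,.130,.146))
for nm,p in dict(crown=[*c,.180],hookback=[*(c-.03*xd),.17],hooktip=[*(c+.05*xd),.19],legL=[*(c+.018*yd),.15],legR=[*(c-.018*yd),.15],bodyc=[*c,.08]).items():
    print(nm,proj('side',p),proj('top',p))
d=np.load('pics/side0.npy')
V=[]
c2=eyes.camera_params('side');K=c2['mtx'];T=np.linalg.inv(c2['world_to_cam'])
S=np.stack([(u-K[0,2])/K[0,0]*d,-(v-K[1,2])/K[1,1]*d,-d],-1)@T[:3,:3].T+T[:3,3]
# side points near the padlock shackle
g=S[(v>110)&(v<160)&(u>210)&(u<250)]; 
a=(g[:,:2]-c)@xd;b=(g[:,:2]-c)@yd
k=(abs(a)<.02)&(abs(b)<.035)&(g[:,2]>.145)&(g[:,2]<.19)
k2=k&(abs(b)>.008)
print('side shackle',k2.sum(),'x',np.percentile(a[k2],[5,50,95]),'y',np.percentile(b[k2],[2,98]),'zmax',np.percentile(g[k2,2],95))
cp=sel(326,419,146,236,.05,.06);print('plate',cv2.minAreaRect(cp[:,:2].astype(np.float32)))
gs=S[(S[...,2]>.05)&(S[...,2]<.06)&(u>290)&(v>220)&(u<450)];print('plate side',cv2.minAreaRect(gs[:,:2].astype(np.float32)),np.median(gs,0))
E
```

```text
beam ((0.4735572338104248, 0.11059323698282242), (0.03824128210544586, 0.2994218170642853), 3.790903091430664)
yaw beam deg 4.539621
hookM 179 ang 4.1294184 [0.52983433 0.11583937] tip 0.5718173368384453 lat 0.07337898825308883
hookR 186 ang 3.9408844 [ 0.5377555  -0.00409393] tip 0.5712625736699221 lat -0.04639873175597378
hookL 186 ang 5.7934175 [0.5137717  0.23352323] tip 0.5691924899585351 lat 0.1920953195134894
crownM 79 x [0.51781882 0.52210864 0.52737076] y [0.05485109 0.07203788 0.09050511] z 0.17695886874086109 c [0.51471834 0.11377419]
bodyM 206 x [0.50786599 0.51770935 0.5346612 ] y [0.04390417 0.06792998 0.10172045] z 0.10694299415314468 c [0.51032223 0.11355978]
crownR 85 x [0.51509719 0.5191281  0.5282115 ] y [-0.06499202 -0.04661771 -0.02833022] z 0.1764075446008967 c [ 0.52119266 -0.00542654]
bodyR 193 x [0.50483966 0.51288996 0.52983215] y [-0.07595377 -0.04092227 -0.01818532] z 0.1387705556435841 c [ 0.51500642 -0.00632743]
crown [233.10239841 126.60941457] [189.5063785  157.22422283]
hookback [224.41844285 136.86173885] [190.95361492 171.84588112]
hooktip [247.24718042 112.34886901] [187.36044588 133.425865  ]
legL [227.83572088 133.66624272] [182.55942643 161.10732007]
legR [239.60130071 140.10986539] [198.90102612 159.72818376]
bodyc [234.8658276  158.72511343] [193.35173502 167.200553  ]
side shackle 98 x [-0.00403546 -0.00175219  0.00319024] y [-0.02069022  0.02047765] zmax 0.1769055104374939
plate ((0.4552485942840576, -0.31702739000320435), (0.20050367712974548, 0.20146973431110382), 0.855391263961792)
plate side ((0.45566338300704956, -0.3151842951774597), (0.200816810131073, 0.20013754069805145), 1.044255018234253) [ 0.44410487 -0.3253269   0.05446361]
```

The two views agree: padlock at (0.515, 0.114), yaw about 4.3°, and plate centre at (0.455, -0.316, 0.055). I'll add a helper that works out the shifts, then start moving.

```bash
cat >> h.py <<'E'
from scipy.spatial.transform import Rotation as Ro
def go(xyz,yawdeg):
    o=robot.get_obs(); R=Ro.from_euler('xyz',o['ee_rot']); G=Ro.from_euler('xyz',[np.pi,0,np.radians(yawdeg)])
    print('t',o['time'],'tcp',o['tool_pos'].round(4),'F',o['wrist_force'].round(1),'w',o['width'])
    print('turn',(R.inv()*G).as_rotvec(degrees=True).round(1),'shift',(R.inv().apply(np.array(xyz)-o['tool_pos'])*1000).round(1))
E
python3 -c "
from h import *
go([.515,.114,.25],94.3)"
```

```text
t 0.1 tcp [0.2093 0.5081 0.2044] F [ 0.  -0.1  0.4] w 0.09351267576832838
turn [ -0.    0.1 -26.7] shift [-248.   432.8  -45.2]
```

```bash
python3 -m jog '[[[0,0,0],[0,0,-45],-1],[[0,0,-7],[-25,43,-45],-1],[[0,0,-14],[-50,86,-45],-1],[[0,0,-21],[-75,130,-45],-1],[[0,0,-26.7],[-100,173,-45],-1]]'; python3 -c "
from h import *
go([.515,.114,.25],94.3)"
```

```text
time: 0.6
tool_pos: [0.3315, 0.3491, 0.2501]
ee_rot: [-3.141, 0.0, 1.651]
wrist_force: [0.4, 0.4, 0.9]
width: 0.0941
t 0.6 tcp [0.3315 0.3491 0.2501] F [0.4 0.4 0.9] w 0.09412093275593447
turn [-0.   0.   0.3] shift [-2.491e+02  1.639e+02  1.000e-01]
```

```bash
python3 -m jog '[[[0,0,0],[-41,27,0],-1],[[0,0,0],[-82,54,0],-1],[[0,0,0],[-124,81,0],-1],[[0,0,0],[-165,108,0],-1],[[0,0,0],[-206,136,0],-1]]'; python3 -m jog '[[[0,0,0],[-41,27,0],-1],[[0,0,0],[-41,27,0],-1],[[0,0,0],[-41,27,0],-1]]'; python3 - <<'E'
from h import *
go([.515,.114,.2],94.3)
snap('side','s1')
a=cv2.imread('pics/s1.png')[70:225,140:340];cv2.imwrite('pics/s1c.png',cv2.resize(a,None,fx=3.8,fy=3.8,interpolation=cv2.INTER_CUBIC))
E
```

```text
time: 1.1
tool_pos: [0.4827, 0.1536, 0.2501]
ee_rot: [-3.141, -0.0, 1.646]
wrist_force: [1.0, 0.6, -0.4]
width: 0.0937
time: 1.4
tool_pos: [0.5121, 0.1158, 0.2495]
ee_rot: [-3.139, -0.001, 1.644]
wrist_force: [0.7, 0.3, 0.6]
width: 0.094
t 1.4 tcp [0.5121 0.1158 0.2495] F [0.7 0.3 0.6] w 0.09404289900948767
turn [-0.1 -0.  -0.1] shift [-2.   2.9 49.5]
```

View pics/s1c.png

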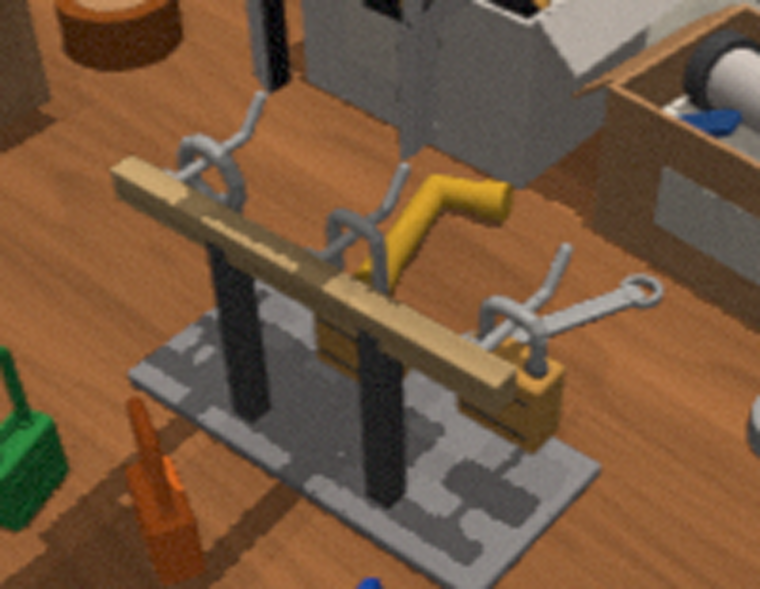

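The fingers straddle the middle hook, with the tips at crop (272,85) and (410,155) and the shackle at (355,225) between them. Descending to TCP z = 0.132.

```bash
python3 -m jog '[[[0,0,0],[-2,3,30],-1],[[0,0,0],[-2,3,60],-1],[[0,0,0],[-2,3,90],-1],[[0,0,0],[-2,3,117],-1],[[0,0,0],[-2,3,117],-1]]'; python3 -m jog '[[[0,0,0],[0,0,0],-1],[[0,0,0],[0,0,0],-1]]'; python3 - <<'E'
from h import *
go([.515,.114,.132],94.3)
snap('side','s2'); snap('top','t2')
a=cv2.imread('pics/s2.png')[70:225,140:340];a=cv2.resize(a,(600,465),interpolation=cv2.INTER_CUBIC);cv2.imwrite('pics/s2c.png',a)
E
```

```text
time: 1.95
tool_pos: [0.5113, 0.1163, 0.1291]
ee_rot: [-3.133, -0.0, 1.649]
wrist_force: [-0.6, -0.1, -0.0]
width: 0.0941
time: 2.15
tool_pos: [0.5162, 0.1158, 0.1359]
ee_rot: [3.138, -0.0, 1.647]
wrist_force: [-0.3, -0.2, 0.2]
width: 0.0943
t 2.15 tcp [0.5162 0.1158 0.1359] F [-0.3 -0.2  0.2] w 0.09427013026024976
turn [ 0.2 -0.   0.1] shift [-1.7 -1.3  3.9]
```

View pics/s2c.png

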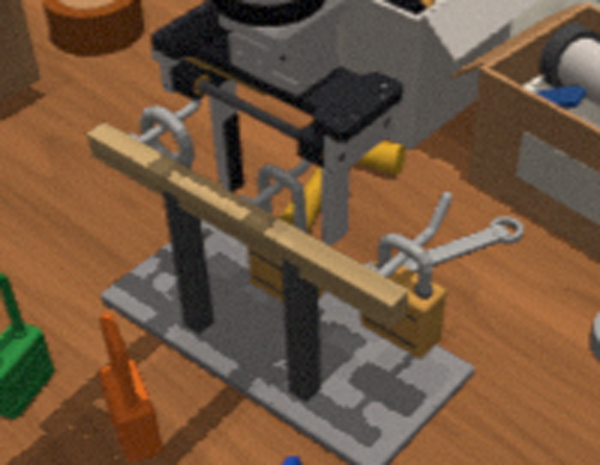

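The fingers straddle the shackle, with tips at crop (235,190) and (333,240). Some overshoot is still settling, so I'll let it settle and then close.

```bash
python3 -m jog '[[[0,0,0],[-1.5,0,1],-1],[[0,0,0],[-1.5,0,1],-1],[[0,0,0],[-1.5,0,1],-0.3],[[0,0,0],[-1.5,0,1],0],[[0,0,0],[-1.5,0,1],0]]'; python3 -m jog '[[[0,0,0],[0,0,0],0.1],[[0,0,0],[0,0,0],0.3],[[0,0,0],[0,0,0],0.6],[[0,0,0],[0,0,0],1],[[0,0,0],[0,0,0],1]]';python3 -m jog '[[[0,0,0],[0,0,0],1],[[0,0,0],[0,0,0],1],[[0,0,0],[0,0,0],1]]'; python3 -c "
from h import *
go([.515,.114,.132],94.3)"
```

```text
time: 2.75
tool_pos: [0.5154, 0.1133, 0.1325]
ee_rot: [-3.142, -0.0, 1.646]
wrist_force: [0.7, -0.1, -0.2]
width: 0.0735
time: 3.25
tool_pos: [0.5153, 0.1133, 0.1324]
ee_rot: [-3.141, 0.0, 1.646]
wrist_force: [-0.3, 1.0, -0.8]
width: 0.0455
time: 3.55
tool_pos: [0.5153, 0.1132, 0.1324]
ee_rot: [-3.141, 0.0, 1.646]
wrist_force: [0.5, -0.1, 0.3]
width: 0.0456
t 3.55 tcp [0.5153 0.1132 0.1324] F [ 0.5 -0.1  0.3] w 0.045610978998852095
turn [-0.  0.  0.] shift [ 0.8 -0.3  0.4]
```

The shackle is gripped at 45.6 mm. Lifting 35 mm.

```bash
python3 -m jog '[[[0,0,0],[0,0,-9],1],[[0,0,0],[0,0,-18],1],[[0,0,0],[0,0,-27],1],[[0,0,0],[0,0,-35],1],[[0,0,0],[0,0,-35],1]]';python3 -m jog '[[[0,0,0],[0,0,0],1],[[0,0,0],[0,0,0],1]]'; python3 - <<'E'
from h import *
go([.515,.114,.167],94.3)
snap('side','s3')
a=cv2.imread('pics/s3.png')[70:225,140:340];a=cv2.resize(a,(600,465),interpolation=cv2.INTER_CUBIC);cv2.imwrite('pics/s3c.png',a)
E
```

```text
time: 4.05
tool_pos: [0.5164, 0.1135, 0.1696]
ee_rot: [3.138, -0.0, 1.646]
wrist_force: [0.5, -0.0, -3.8]
width: 0.0459
time: 4.25
tool_pos: [0.515, 0.1133, 0.167]
ee_rot: [-3.141, -0.0, 1.646]
wrist_force: [-0.3, 0.3, -4.6]
width: 0.0459
t 4.25 tcp [0.515  0.1133 0.167 ] F [-0.3  0.3 -4.6] w 0.0459093132284394
turn [-0.1 -0.   0. ] shift [ 0.7  0.  -0. ]
```

View pics/s3c.png

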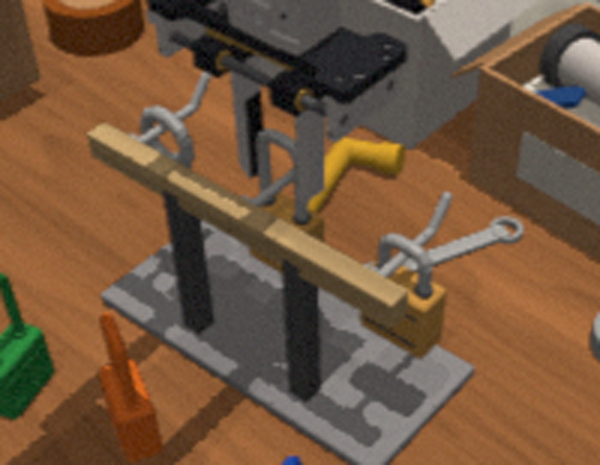

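The padlock's full weight (4.6 N) is on the gripper, and its shackle is lifted with the hook still through it at crop (275,150). Drawing it out along +x.

```bash
python3 -m jog '[[[0,0,0],[0,15,0],1],[[0,0,0],[0,32,0],1],[[0,0,0],[0,49,0],1],[[0,0,0],[0,66,0],1],[[0,0,0],[0,82,0],1]]';python3 -m jog '[[[0,0,0],[0,0,0],1],[[0,0,0],[0,0,0],1],[[0,0,0],[0,0,0],1]]'; python3 -m jog '[[[0,0,0],[0,0,-30],1],[[0,0,0],[0,0,-65],1],[[0,0,0],[0,0,-100],1],[[0,0,0],[0,0,-130],1],[[0,0,0],[0,0,-150],1]]';python3 -m jog '[[[0,0,0],[0,0,0],1],[[0,0,0],[0,0,0],1]]'; python3 - <<'E'
from h import *
go([.455,-.316,.317],64)
print(robot.get_obs()['joint_positions'])
snap('side','s4')
a=cv2.imread('pics/s4.png')[40:225,140:400];a=cv2.resize(a,None,fx=2.3,fy=2.3,interpolation=cv2.INTER_CUBIC);cv2.imwrite('pics/s4c.png',a)
E
```

```text
time: 4.8
tool_pos: [0.5975, 0.1195, 0.1666]
ee_rot: [-3.14, -0.0, 1.646]
wrist_force: [-0.9, -0.3, -4.2]
width: 0.0456
time: 5.1
tool_pos: [0.5963, 0.1195, 0.1671]
ee_rot: [-3.14, -0.0, 1.646]
wrist_force: [-0.3, 0.4, -4.3]
width: 0.046
time: 5.6
tool_pos: [0.5968, 0.1196, 0.3212]
ee_rot: [3.137, -0.0, 1.646]
wrist_force: [-0.2, -0.7, -3.8]
width: 0.0455
time: 5.8
tool_pos: [0.5967, 0.1195, 0.3173]
ee_rot: [3.141, -0.0, 1.646]
wrist_force: [0.7, 0.2, -4.6]
width: 0.0455
t 5.8 tcp [0.5967 0.1195 0.3173] F [ 0.7  0.2 -4.6] w 0.04554350089387423
turn [ 0.  -0.  30.3] shift [-4.237e+02 -1.740e+02  2.000e-01]
[ 1.04522823e-01  2.29131621e-01  9.89049094e-01  1.29547617e-04
  1.92318787e+00 -1.54155735e+00]
```

View pics/s4c.png

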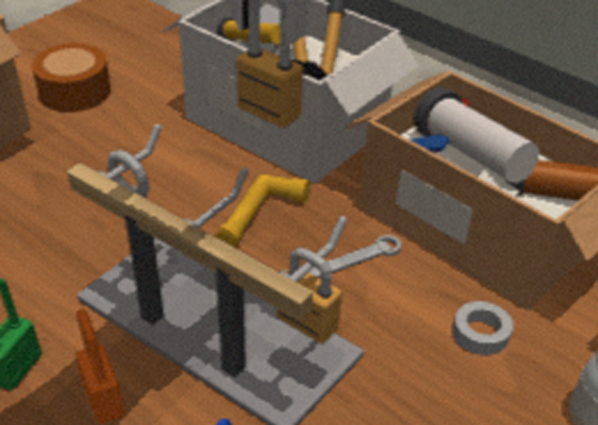

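The padlock hangs free and upright at crop (268,85), and the other two are still on their hooks. Next, over to the scale.

```bash
python3 -m jog '[[[0,0,2],[-20,-5,0],1],[[0,0,5],[-55,-18,0],1],[[0,0,8],[-95,-35,0],1],[[0,0,12],[-135,-53,0],1],[[0,0,15],[-175,-70,0],1]]'; python3 -c "
from h import *
go([.455,-.316,.317],64)"
```

```text
time: 6.35
tool_pos: [0.5388, -0.0614, 0.3147]
ee_rot: [-3.137, -0.0, 1.382]
wrist_force: [0.1, -0.8, -5.0]
width: 0.0458
t 6.35 tcp [ 0.5388 -0.0614  0.3147] F [ 0.1 -0.8 -5. ] w 0.045820088506434375
turn [-0.3  0.  15.2] shift [-265.8  -34.6   -2.1]
```

```bash
python3 -m jog '[[[0,0,3],[-40,-6,0],1],[[0,0,6],[-85,-12,0],1],[[0,0,9],[-130,-18,0],1],[[0,0,12],[-175,-24,0],1],[[0,0,15],[-215,-29,0],1]]'; python3 -m jog '[[[0,0,0],[-25,0,0],1],[[0,0,0],[-35,0,0],1],[[0,0,0],[-35,0,0],1],[[0,0,0],[-35,0,0],1]]'; python3 -c "
from h import *
go([.455,-.316,.150],64)"
```

```text
time: 6.85
tool_pos: [0.4703, -0.2675, 0.3148]
ee_rot: [-3.137, -0.001, 1.119]
wrist_force: [1.0, -0.3, -4.3]
width: 0.0462
time: 7.25
tool_pos: [0.4571, -0.2965, 0.3166]
ee_rot: [-3.14, -0.002, 1.124]
wrist_force: [-0.2, -0.7, -4.6]
width: 0.0459
t 7.25 tcp [ 0.4571 -0.2965  0.3166] F [-0.2 -0.7 -4.6] w 0.0458819341446319
turn [-0.1 -0.1  0.4] shift [-18.8   6.8 166.5]
```

```bash
python3 -m jog '[[[0,0,0],[-10,4,30],1],[[0,0,0],[-19,7,65],1],[[0,0,0],[-19,7,100],1],[[0,0,0],[-19,7,130],1],[[0,0,0],[-19,7,155],1]]'; python3 -m jog '[[[0,0,0],[0,0,5],1],[[0,0,0],[0,0,8],1],[[0,0,0],[0,0,8],1],[[0,0,0],[0,0,8],1]]'; python3 - <<'E'
from h import *
go([.455,-.316,.135],64)
for n in('side','top'): snap(n,n[0]+'5')
a=cv2.imread('pics/s5.png')[200:384,280:480];b=cv2.imread('pics/t5.png')[110:294,290:490]
cv2.imwrite('pics/5c.png',cv2.resize(np.hstack([a,b]),None,fx=2,fy=2,interpolation=cv2.INTER_CUBIC))
E
```

```text
time: 7.75
tool_pos: [0.4552, -0.3154, 0.16]
ee_rot: [-3.139, -0.002, 1.125]
wrist_force: [-0.3, 1.0, -4.3]
width: 0.0461
time: 8.15
tool_pos: [0.4561, -0.3182, 0.1566]
ee_rot: [3.138, 0.001, 1.123]
wrist_force: [-0.0, 0.9, -4.3]
width: 0.0458
t 8.15 tcp [ 0.4561 -0.3182  0.1566] F [-0.   0.9 -4.3] w 0.04577318804562559
turn [0.2 0.  0.3] shift [ 1.6 -2.  21.6]
```

View pics/5c.png

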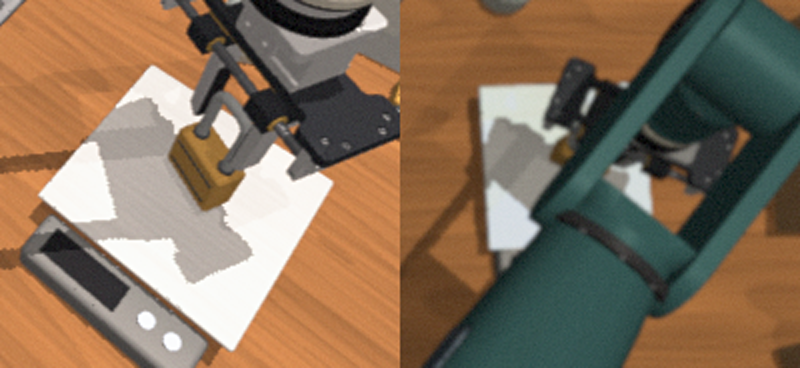

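The padlock hangs upright just above the middle of the plate (side half, body at about (205,165)). I'll lower it gently and watch the force.

```bash
python3 -m jog '[[[0,0,0],[0,0,0],1],[[0,0,0],[0,0,5],1],[[0,0,0],[0,0,10],1],[[0,0,0],[0,0,15],1],[[0,0,0],[0,0,15],1]]'; python3 -m jog '[[[0,0,0],[0,0,0],1],[[0,0,0],[0,0,0],1],[[0,0,0],[0,0,1],1],[[0,0,0],[0,0,2],1],[[0,0,0],[0,0,2],1]]';  python3 -m jog '[[[0,0,0],[0,0,0],1],[[0,0,0],[0,0,0],1]]'
```

```text
time: 8.75
tool_pos: [0.4543, -0.3172, 0.1378]
ee_rot: [-3.139, -0.001, 1.122]
wrist_force: [0.7, 0.3, -4.8]
width: 0.046
time: 9.25
tool_pos: [0.4549, -0.3178, 0.1374]
ee_rot: [-3.141, -0.0, 1.122]
wrist_force: [-0.5, 0.8, -4.9]
width: 0.0456
time: 9.45
tool_pos: [0.455, -0.3178, 0.1375]
ee_rot: [3.142, -0.0, 1.122]
wrist_force: [0.6, 0.4, -4.4]
width: 0.0459
```

```bash
python3 -m jog '[[[0,0,0],[0,0,1],1],[[0,0,0],[0,0,1],1],[[0,0,0],[0,0,1],1]]'; python3 -m jog '[[[0,0,0],[0,0,1],1],[[0,0,0],[0,0,1],1],[[0,0,0],[0,0,1],1]]'
```

```text
time: 9.75
tool_pos: [0.455, -0.3178, 0.1364]
ee_rot: [-3.141, -0.0, 1.122]
wrist_force: [-0.8, 0.0, -3.4]
width: 0.0457
time: 10.05
tool_pos: [0.4551, -0.3179, 0.1359]
ee_rot: [3.141, 0.0, 1.122]
wrist_force: [-0.7, 0.2, -1.4]
width: 0.0461
```

```bash
python3 -m jog '[[[0,0,0],[0,0,1],1],[[0,0,0],[0,0,1],1],[[0,0,0],[0,0,1],1]]'
```

```text
time: 10.35
tool_pos: [0.4553, -0.318, 0.1359]
ee_rot: [3.14, 0.0, 1.122]
wrist_force: [-1.3, 0.5, 5.3]
width: 0.046
```

Contact at z≈0.136, with the weight now carried by the plate. Backing off 0.5 mm, then releasing.

```bash
python3 -m jog '[[[0,0,0],[0,0,-0.7],1],[[0,0,0],[0,0,-0.7],0.05],[[0,0,0],[0,0,-0.7],-0.3],[[0,0,0],[0,0,-0.7],-0.6],[[0,0,0],[0,0,-0.7],-1]]'; python3 -m jog '[[[0,0,0],[0,0,0],-1],[[0,0,0],[0,0,0],-1],[[0,0,0],[0,0,0],-1],[[0,0,0],[0,0,0],-1]]'; python3 -m jog '[[[0,0,0],[0,0,-15],-1],[[0,0,0],[0,0,-45],-1],[[0,0,0],[0,0,-80],-1],[[0,0,0],[0,0,-115],-1],[[0,0,0],[0,0,-150],-1]]'; python3 -m jog '[[[0,0,0],[0,-45,0],-1],[[0,0,0],[0,-90,0],-1],[[0,0,0],[0,-130,0],-1],[[0,0,0],[0,-130,0],-1],[[0,0,0],[0,-130,0],-1]]'; python3 - <<'E'
from h import *
for n in('side','top'): snap(n,n[0]+'6')
a=cv2.imread('pics/s6.png');b=cv2.imread('pics/t6.png')
cv2.imwrite('pics/6c.png',np.vstack([a[100:384,100:500],b[110:294,100:500]]))
v,u=np.mgrid[:384,:512]
for n in('side','top'):
    d=np.load(f'pics/{n[0]}6.npy');c=eyes.camera_params(n);K=c['mtx'];T=np.linalg.inv(c['world_to_cam'])
    P=np.stack([(u-K[0,2])/K[0,0]*d,-(v-K[1,2])/K[1,1]*d,-d],-1)@T[:3,:3].T+T[:3,3]
    near=(np.hypot(P[...,0]-.455,P[...,1]+.317)<.09)
    bt=P[near&(P[...,2]>.107)&(P[...,2]<.114)]; cr=P[near&(P[...,2]>.17)&(P[...,2]<.19)]
    print(n,'bodytop',len(bt),bt.mean(0),'crown',len(cr),cr.mean(0),cr[:,2].max())
print(robot.get_obs()['time'],robot.get_obs()['tool_pos'])
E
```

```text
time: 10.85
tool_pos: [0.4549, -0.3178, 0.1344]
ee_rot: [-3.141, -0.0, 1.122]
wrist_force: [-0.8, -0.6, 0.4]
width: 0.0667
time: 11.25
tool_pos: [0.455, -0.3179, 0.1351]
ee_rot: [3.142, -0.0, 1.122]
wrist_force: [0.2, 0.5, 0.4]
width: 0.0937
time: 11.75
tool_pos: [0.4549, -0.3178, 0.2881]
ee_rot: [3.14, 0.0, 1.122]
wrist_force: [0.9, -0.7, 0.0]
width: 0.0941
time: 12.25
tool_pos: [0.3379, -0.2616, 0.2869]
ee_rot: [3.138, 0.001, 1.122]
wrist_force: [0.5, 0.1, -0.7]
width: 0.094
side bodytop 359 [ 0.45152474 -0.32227781  0.11022095] crown 75 [ 0.44905537 -0.32946009  0.17729988] 0.1820191051742247
top bodytop 165 [ 0.45543295 -0.32152222  0.1105532 ] crown 93 [ 0.45523867 -0.31738638  0.17930821] 0.18574509244217097
12.35 [ 0.3386016  -0.26201179  0.2857783 ]
```

View pics/6c.png

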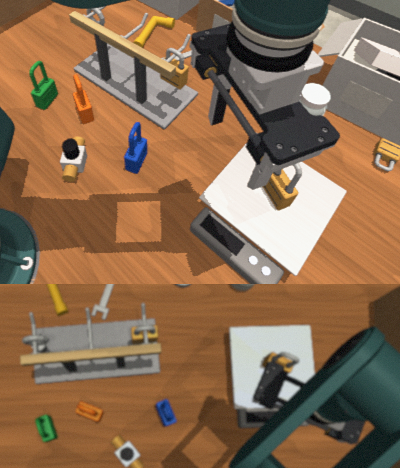

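The padlock stands upright mid-plate (crown at (0.455,-0.317), z≈0.18). The gripper is about 100 mm above it, and the eye bolt and short padlock still hang on their hooks. Settling, then handing in.

```bash
python3 -m jog '[[[0,0,0],[0,0,0],-1],[[0,0,0],[0,0,0],-1],[[0,0,0],[0,0,0],-1]]'; python3 -c "
from bench import close_job
print(close_job())"
```

```text
time: 12.65
tool_pos: [0.3383, -0.2617, 0.2847]
ee_rot: [-3.141, -0.0, 1.123]
wrist_force: [0.1, -0.0, 0.3]
width: 0.0941
the job is handed in; nothing more can be done
None
```

The long-shackle padlock is off the middle hook and standing upright near the middle of the scale plate, handed in at 12.65 s. I gripped it across the shackle legs, lifted it 35 mm, drew it out 82 mm, raised it clear of the hooks and set it down on the plate.

**Final checks**
- **Position:** the top camera put the shackle's crown at (0.455, -0.317), within about 2 mm of the plate centre. The side camera's crown average was about 15 mm off. The gripper partly blocked that view and it sees only one face, so I trusted the top view, and both are well inside the 60 mm limit.
- **Height:** the body top measured 0.110–0.111 m and the crown about 0.18 m, both matching a padlock standing on its base.
- **Other two items:** the last pictures show the eye bolt and the short padlock still on their hooks. I checked this by eye and did not measure their positions again.
- **Robot:** the gripper is open, roughly 100 mm above the padlock, with the wrist force near zero.

No check failed, and handing in gave no verdict.

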